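# Dry the rinsed domed covers on the blower carousel

## Robot

A 6-joint arm with a two-finger parallel gripper is mounted at the origin on the work surface. World frame = base frame: x ahead of the robot, y to its left, z up, the work surface at z = 0. Lengths are in m, angles in degrees, forces in N, time in s.
With the tool pointing down it reaches from about 0.25 to 0.725 m from the base axis. Payload 9.7 kg.
Tool frame: the origin (TCP) lies on the centre line of the jaws, within the pads' length; the fingertips stand bot.nose_length ahead of it and the grasp point (between the pads) lies 11 mm behind it (bot.nose_length is the distance from the TCP to the fingertips, in m); z points along the fingers, y is the line along which they close (so a half turn about z gives the same grasp; the last joint's range is limited). The gripper opens to 85 mm and grips with 20 to 120 N. Pads are 22 mm wide; open, the fingers measure 114 mm over their backs; the gripper's body (76 mm by 85 mm) begins 54 mm behind the grasp point. The pads swing forward as they close: fully open they stand 13 mm farther back than shut.
Start: joints at [-71.161, 4.979, 10.078, 95.1, 0, 90], TCP at [0.178, -0.521, 0.239] pointing down, gripper open.
Joint ranges: [-179.16, 179.16], [-48.56, 103.87], [-65.8, 70.77], [-126.05, 130.52], [-82.76, 87.17], [-180, 180]. Speed limits (degrees/s): [127.2, 127.2, 147.25, 180, 180, 180].

## Interface

Orientations are given as [roll, pitch, yaw] about the fixed x, y, z axes, in that order (R = Rz(yaw) Ry(pitch) Rx(roll)).
In Python, from workcell import bot gives the robot as it stands. The module is installed in compiled form; this text tells all that it offers.
- The arm moves only by the shell command python3 -m inch 'ROWS' [OPENING] [FORCE]. ROWS is JSON, a list of rows, each a list of 4 numbers: the shift along the world's x, y, z in cm, then the turn about the world's z in degrees. A call has exactly 8 rows; each row is the pose to reach, as a shift and turn from the pose commanded when the call began; what a row does not reach only later rows make up. A row lasts 1/8 s, in which the tool goes at most 62.5 mm and 10.7 degrees, less where a joint would pass 70% of its speed; a pose out of reach is approached as far as the arm can. A call with a gripper value outside its range is refused whole. OPENING is the finger opening in cm, from 0 to 8.54, set as the call begins (- or left out, the last holds). The fingers move at their own pace and stop on an object; FORCE is the grip in N (left out, the last holds). Time passes only in rows, so rows that repeat a pose let the fingers close, or fill a call up. It gives the time, the measured TCP pose, the force, the opening and the grip force at its end, in the units of the state.
- bot.get_obs(): the state, without advancing time (a new reading comes with each control period).
- bot.camera(name): name is "scene" or "top" or "wrist"; returns a dict with "img" (400x640x3 uint8, red, green, blue), "fovy" (degrees; the focal length in pixels is half the picture's height over the tangent of half this angle, whatever the lens; pixels are square), "cx", "cy" (the principal point, pixels), "R" (3x3) and "t" (3): a world point X has camera coordinates R X + t; the wrist camera has in their place "mount" (4x4, takes a point from camera to tool coordinates, whose origin is the TCP and whose axes are the flange's). Camera axes: x right, y down, z forward; pixel columns grow to the right and rows downward; lengths in m; the calibration is good to about 2 mm. A picture is of the moment at which its call begins: read the wrist's pose just before it. There is no depth.
- bot.job_done(): hands the job in; it is judged then, once.
Trained networks look in a picture, given as the dict that the camera call returned (one of the last four; its "shot" number tells which), for a name from the list of things; names that differ only in an ending like _2 or _b are one class to them, and where a whole thing is asked for, a point or a joint stands for the part that bears it (a point fixed in the world has none). Each returns a list of dicts, best first, with "score" (0 to 1); they miss things now and then, are a little off and sometimes report something else, mostly with a low value. They report only what shows in the picture. A call takes as long as a camera call. They do not tell look-alikes from the thing itself.
- bot.find_in(thing, picture): "point" ([column, row] in pixels, amid what is visible of it).
- bot.landmark_of(thing, picture): "point" ([column, row] in pixels: a listed point, or the origin of a listed thing).
The state is a dict: "time": time; "q": joint angles; "qd": joint speeds; "joint_efforts": joint torques, N m; "ee_pos": TCP position; "tcp_rot": TCP orientation; "wrist_force": force on the tool from outside, world axes, zero at the start; "torque": the same for the moment, N m; "opening": finger opening in m; "grasp_force": force on a finger pad.
Only numpy, scipy, OpenCV 4.12 (cv2) and the standard library are available. Lean on these libraries where they do the work, as an engineer would, in place of code of your own. Each camera call takes 0.05 s, during which the arm holds its last target. There are 200 camera calls.

## Task

Slide the blower's switch fully off first, then stack all the blue domed covers, open side up, each cupped in the one below, on the ring seat of the carousel while it stays at its loading stop. Then turn the carousel a quarter turn clockwise, until it clicks in with the stack in front of the nozzle, and finally slide the switch fully on again. Leave the other things on the bench where they are.

Things in the scene. Friction and masses are not known exactly. Their poses are not given: they have to be found in the camera images.
- switch (a joint): The blower's slide switch, in m: 0 = fully off (at the red-marked end of the switch box), 0.014 = fully on (at the green-marked end). Starts on. It has stops at both ends, needs about 1.5 N to slide and stays where it is left.
- nub (a point): The tiny white switch nub: 10 along its travel, 18 across, 8 tall. The point is the centre of its top, which lies level with the top of the box, 40 above the table. Only the nub moves; the box is fixed. Its +x axis points along the slot, from off (red) to on (green).
- slot (a point): Centre of the floor, 31 above the table, of the slot in the yellow switch box: 96 long (x axis), 30 wide (y), 9 deep. The nub's centre is at x = -7 off and +7 on, so 36 of open slot lie beyond the nub at the end where it rests: room for a fingertip, or the shut fingers, to push it away from that end. Box 114 x 46 x 40 tall, fixed, red mark at its -x end, green at +x.
- turntable (a joint): Angle of the turntable, rad, growing clockwise seen from above: 0 = loading stop, 1.571 = drying stop (a quarter turn clockwise, seat before the blower's black nozzle). It turns only between these. An over-centre spring pulls it into whichever stop is nearer (about 1 N at the crank peg), so it clicks home and stays.
- axis (a point): Centre of the white turntable (250 across) on its axis, on its upper face, 34 above the table.
- crank (a point): Top centre of the red round crank peg, 14 thick, standing 60 above the turntable's face (top 94 above the table), 100 from the axis, on the opposite side from the seat. It is fixed to the turntable: grip it from above and carry it round, or push it.
- seat (a point): Centre of the top of the grey ring seat on the turntable, 70 from the axis: outer diameter 62, inner 54, 16 tall, top 50 above the table. The first cover's dome drops inside and its shoulder rests on the ring, leaving that cover's centre 2 above this point; every further cover sits 17 higher.
- lid1_c (a point): Centre (half-way up) of a blue domed cover lying dome down, open side up, 60 g; all are alike: 62 across, 30 tall. The lowest 13 are the dome (51 across, flat foot 24), above it a straight skirt 62 outside, 54 inside, whose shoulder rests on the rim of the seat or cover below. +z points out of its open side. Starts on a 2 mm drain sheet, centre 17 above the table. Absent in some starts (None).
- lid2_c (a point): Centre of another blue domed cover, exactly like lid1. Absent in some starts (None).
- lid3_c (a point): Centre of another blue domed cover, exactly like lid1. Absent in some starts (None).
- lid4_c (a point): Centre of another blue domed cover, exactly like lid1. Absent in some starts (None).
- lid5_c (a point): Centre of another blue domed cover, exactly like lid1. Absent in some starts (None).
- sherd: Bystander, not to be disturbed: brown terracotta sherd, about 60 x 40 x 9, lying among the covers on the drain sheet. Origin at its underside.
- flask: Bystander, not to be disturbed: clear wash bottle, 60 across, 160 tall, beyond the work area. Origin at its underside.
- jar: Bystander, not to be disturbed: amber glass jar, 68 across, 85 tall. Origin at its underside.
- beaker: Bystander, not to be disturbed: white cup, 72 across, 90 tall. Origin at its underside.
- brush: Bystander, not to be disturbed: hand brush lying flat near the robot. Origin at its underside.
- scraper: Bystander, not to be disturbed: spatula lying flat, 160 long. Origin at its underside.
There are look-alikes about, which are no part of the job. Leave any purple or red look-alike of the part that bears lid4_c alone.

How it is judged:
By the outcome, as a careful person would: the job done as asked, in the order asked, and still so for the second after the job is handed in, with the robot touching nothing.
Of lid1, lid2, lid3, lid4, lid5 only 3 to 5 are there at a start; the rules pass over those that are not, and their reading is None.
At some moment in a run one of lid1, lid2, lid3, lid4, lid5 may be knocked a few centimetres aside while the robot is not near it.
Once in a run the grip may slacken for a moment while it holds something.
It also fails if it takes over 210 s, if anything falls off the work surface, if the arm or the gripper's body presses on something with over 40 N, if the wrist force passes 120 N, or if a joint passes its speed limit or range.

## Working session

There is one attempt and no reset: what is moved stays moved. The work goes in short steps, Python scripts to look and compute and a shell command to move; the robot and the scene stay as the last step left them, time stands still between calls to the robot, and variables do not carry over. Pictures are saved under pics/ and viewed, at most 14 in all, crops included, and the job is handed in when it is done.

```bash
mkdir -p pics
cat > h.py <<'E'
import numpy as np, cv2, json
from workcell import bot
from scipy.spatial.transform import Rotation as Ro
def cam(name):
    o=bot.get_obs(); c=bot.camera(name); h,w=c["img"].shape[:2]
    f=h/2/np.tan(np.radians(c["fovy"])/2)
    if "mount" in c:
        T=np.eye(4); T[:3,:3]=Ro.from_euler("xyz",o["tcp_rot"],degrees=True).as_matrix(); T[:3,3]=o["ee_pos"]
        M=T@np.array(c["mount"]); R=M[:3,:3].T; t=-R@M[:3,3]
    else: R=np.array(c["R"]); t=np.array(c["t"])
    c["K"]=(f,R,t); return c
def px2w(c,p,z):
    f,R,t=c["K"]; d=R.T@np.array([(p[0]-c["cx"])/f,(p[1]-c["cy"])/f,1]); o=-R.T@t
    return o+d*(z-o[2])/d[2]
def w2px(c,X):
    f,R,t=c["K"]; q=R@np.array(X)+t; return np.array([c["cx"]+f*q[0]/q[2],c["cy"]+f*q[1]/q[2]])
def save(c,n): cv2.imwrite("pics/"+n+".png",c["img"][:,:,::-1])
Z=dict(nub=.04,slot=.031,axis=.034,crank=.094,seat=.05,lid1_c=.017,sherd=0.002,flask=0,jar=0,beaker=0,brush=0,scraper=0)
def scan(c,names=Z,smin=.3):
    for n in names:
        for d in bot.landmark_of(n,c):
            if d["score"]>=smin: print(n,np.round(d["point"],1),round(d["score"],2),np.round(px2w(c,d["point"],Z[n]),4))
E
python3 - <<'E'
from h import *
o=bot.get_obs(); print(o, bot.nose_length)
for n in("top","scene"):
    c=cam(n); save(c,n+"0"); print(n,c["K"]); scan(c)
E
```

```text
{'time': 0.0, 'q': array([-7.11619698e+01,  5.01060654e+00,  1.00341353e+01,  9.50966541e+01,
        2.17527212e-04,  9.00000585e+01]), 'qd': array([-0.00660246, -0.08363562,  0.07568979, -0.01591679, -0.02581179,
        0.00408104]), 'joint_efforts': array([ 3.84187020e-03, -5.20381737e+01,  4.64807153e+01,  1.62277330e-02,
        1.32387167e-04, -1.52775021e-05]), 'ee_pos': array([ 0.1775281 , -0.52034971,  0.23858492]), 'tcp_rot': array([-1.79926875e+02, -2.17452414e-04,  1.88379715e+01]), 'wrist_force': array([0.05058595, 0.73605067, 0.40151099]), 'torque': array([ 0.01360413, -0.04955869,  0.04639232]), 'grasp_force': 0.0, 'opening': 0.0852765872874897} 0.008
top (np.float64(455.2690475462), array([[ 0.00671042, -0.99994618, -0.0079128 ],
       [-0.993562  , -0.00577226, -0.11314252],
       [ 0.11309076,  0.00862109, -0.99354726]]), array([-0.07103494,  0.54526083,  1.1645823 ]))
nub [293.2 199.6] 0.57 [0.5484 0.0085 0.04  ]
nub [292.8 200.4] 0.35 [0.5463 0.0095 0.04  ]
slot [292.3 203.4] 0.71 [0.5394 0.0114 0.031 ]
slot [208.  213.7] 0.32 [0.511  0.2321 0.031 ]
axis [206.6
[... 892 characters left out ...]
  0.0042 0.04  ]
slot [352.3 209.9] 0.68 [0.537  0.0164 0.031 ]
slot [321.  250.4] 0.55 [ 0.601  -0.1639  0.031 ]
slot [354.7 281.9] 0.4 [ 0.7441 -0.1719  0.031 ]
axis [395.  172.8] 0.85 [0.5005 0.2436 0.034 ]
crank [418.7 177.2] 0.76 [0.6128 0.2204 0.094 ]
seat [354.2 211.4] 0.73 [0.5604 0.001  0.05  ]
seat [377.5 161.5] 0.58 [0.4335 0.229  0.05  ]
sherd [321.4 251.8] 0.71 [ 0.5849 -0.1489  0.002 ]
flask [402.  260.5] 0.94 [ 0.7579 -0.0011  0.    ]
jar [352.3 285.1] 0.76 [ 0.7297 -0.1656  0.    ]
beaker [431.9 241.1] 0.97 [0.7643 0.1201 0.    ]
brush [320.3 188.6] 0.86 [0.3679 0.0344 0.    ]
brush [396.2 175.7] 0.51 [0.486  0.2695 0.    ]
scraper [253.1 213.7] 0.78 [ 0.3221 -0.1999  0.    ]
```

Run:
```python
import cv2
a=cv2.imread("pics/top0.png")[100:320,160:440]
cv2.imwrite("pics/top0c.png",cv2.resize(a,None,fx=2.7,fy=2.7,interpolation=cv2.INTER_CUBIC))
```

```text
(no output)
```

View pics/top0c.png

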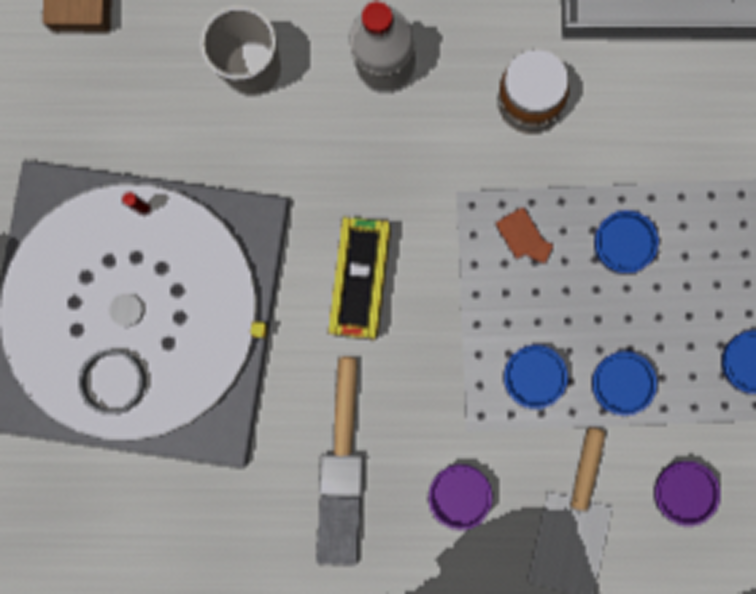

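View pics/scene0.png

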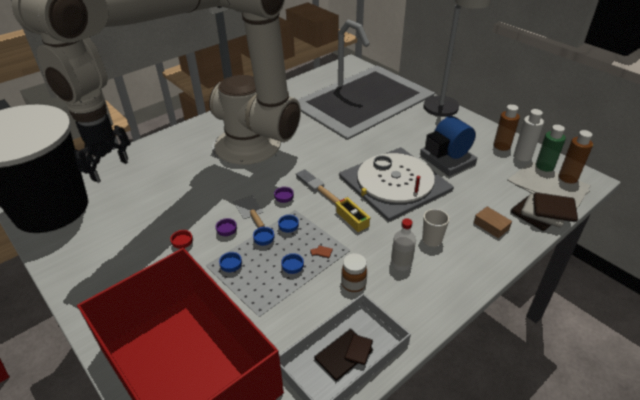

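The top view shows 4 blue covers, at crop pixels (626,241), (535,375), (624,381) and (750,362). Two purple look-alikes are at (461,495) and (687,492), and there is a red one further off. The switch is on and its green end faces +x. The scene view confirms 4 blue covers.

```bash
cat >> h.py <<'E'
def blue(c,z=.032,amin=60):
    h=cv2.cvtColor(c["img"],cv2.COLOR_RGB2HSV); m=cv2.inRange(h,(100,120,40),(122,255,255))
    m=cv2.morphologyEx(m,cv2.MORPH_CLOSE,np.ones((5,5)))
    out=[]
    for k in cv2.findContours(m,cv2.RETR_EXTERNAL,cv2.CHAIN_APPROX_NONE)[0]:
        if cv2.contourArea(k)<amin: continue
        (x,y),r=cv2.minEnclosingCircle(k); w=px2w(c,(x,y),z); rw=np.linalg.norm(px2w(c,(x+r,y),z)-w)
        print("blue",np.round([x,y],1),np.round(w,4),"diam",round(2*rw,4),"area/circ",round(cv2.contourArea(k)/np.pi/r/r,2))
E
python3 - <<'E'
from h import *
c=cam("top"); blue(c)
E
python3 -m inch '[[3,4.5,0,8],[6.5,9.5,0,16],[10,15,0,24],[14,20,0,32],[18,26,0,40],[21,31,0,48],[24.5,36,0,56],[28,41,0,64]]' 2.5 20
python3 -m inch '[[2,2.5,0,0.5],[4,5.5,0,0.5],[5,8,0,0.5],[5,10,0,0.5],[5,12,0,0.5],[5,12,0,0.5],[5,12,0,0.5],[5,12,0,0.5]]'
python3 - <<'E'
from h import *
c=cam("wrist"); save(c,"w1"); scan(c,["nub","slot"]); print(bot.get_obs()["ee_pos"])
c=cam("top"); blue(c)
E
```

```text
blue [390.9 241.4] [ 0.4418 -0.2459  0.032 ] diam 0.0617 area/circ 0.9
blue [358.3 239.3] [ 0.4467 -0.1615  0.032 ] diam 0.0613 area/circ 0.9
blue [439.1 233.7] [ 0.4624 -0.3712  0.032 ] diam 0.0626 area/circ 0.89
blue [391.2 188.9] [ 0.5793 -0.2482  0.032 ] diam 0.0626 area/circ 0.87
blue [102.  197.5] [0.552  0.5133 0.032 ] diam 0.1526 area/circ 0.57
time: 2.35
ee_pos: [0.4546, -0.1141, 0.2396]
tcp_rot: [179.9, 0.0, 83.1]
wrist_force: [0.8, -0.6, 0.6]
opening: 0.0249
grasp_force: 0.0
time: 3.35
ee_pos: [0.5038, 0.0034, 0.2393]
tcp_rot: [180.0, 0.0, 83.3]
wrist_force: [-0.3, -0.1, -0.8]
opening: 0.0247
grasp_force: 0.0
nub [357.5 163. ] 0.64 [0.5495 0.0103 0.04  ]
nub [529.2 155.2] 0.55 [ 0.7373 -0.0032  0.04  ]
slot [350. 165.] 0.93 [0.5418 0.0071 0.031 ]
slot [537.9  30.2] 0.57 [0.7404 0.1214 0.031 ]
[0.50377623 0.0035273  0.23930661]
blue [390.9 241.4] [ 0.4416 -0.2458  0.032 ] diam 0.0615 area/circ 0.91
blue [358.  239.2] [ 0.4469 -0.1605  0.032 ] diam 0.0602 area/circ 0.92
blue [439.2 233.9] [ 0.462  -0.3714  0.032 ] diam 0.062 area/circ 0.9
blue [391.5 189. ] [ 0.5789 -0.2489  0.032 ] diam 0.0619 area/circ 0.9
blue [102.  197.5] [0.552  0.5133 0.032 ] diam 0.1526 area/circ 0.57
```

View pics/w1.png

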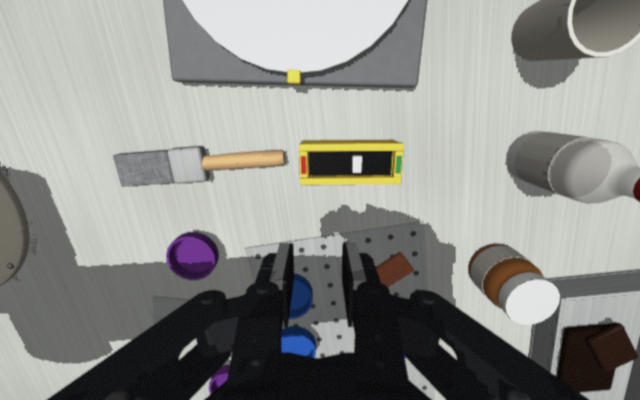

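The wrist view shows the switch box level in the picture, with the nub at (357,164) toward the green end, so the yaw is aligned with the slot. I'll refine its position by colour.

```bash
cat >> h.py <<'E'
def switch(c):
    u0,v0=w2px(c,(.541,.009,.04)); s=max(40,int(70*c["K"][0]/400)); y0=max(0,int(v0-s)); x0=max(0,int(u0-s))
    a=c["img"][y0:int(v0+s),x0:int(u0+s)]; h=cv2.cvtColor(a,cv2.COLOR_RGB2HSV)
    ym=cv2.inRange(h,(22,120,60),(35,255,255)); n,l,st,ce=cv2.connectedComponentsWithStats(ym); k=1+np.argmax(st[1:,4])
    pts=np.argwhere(l==k)[:,::-1].astype(np.float32); r=cv2.minAreaRect(pts); hull=cv2.convexHull(pts.astype(np.int32))
    print("box rect",r, "centre@.04",np.round(px2w(c,np.array(r[0])+[x0,y0],.04),4))
    box=cv2.boxPoints(r); print("corners",[np.round(px2w(c,b+[x0,y0],.04)[:2],4).tolist() for b in box])
    m=np.zeros(a.shape[:2],np.uint8); cv2.fillConvexPoly(m,hull,1)
    w=((h[:,:,1]<60)&(h[:,:,2]>140)&(m>0)).astype(np.uint8); n,l,st,ce=cv2.connectedComponentsWithStats(w)
    for i in range(1,n):
        if st[i,4]>12: print("white",st[i],np.round(px2w(c,ce[i]+[x0,y0],.04),4))
E
python3 - <<'E'
from h import *
switch(cam("wrist")); switch(cam("top"))
E
```

```text
box rect ((54.5, 50.5), (43.0, 101.0), 90.0) centre@.04 [0.5419 0.012  0.04  ]
corners [[0.4896, 0.0419], [0.5981, 0.029], [0.5965, -0.0192], [0.4831, -0.0058]]
white [ 56  44  10  17 152] [0.5487 0.0094 0.04  ]Traceback (most recent call last):
  File "<stdin>", line 2, in <module>
  File "h.py", line 34, in switch
    ym=cv2.inRange(h,(22,120,60),(35,255,255)); n,l,st,ce=cv2.connectedComponentsWithStats(ym); k=1+np.argmax(st[1:,4])
                                                                                                    ~~~~~~~~~^^^^^^^^^^
    return _wrapfunc(a, 'argmax', axis=axis, out=out, **kwds)
    return bound(*args, **kwds)
ValueError: attempt to get argmax of an empty sequence
```

```bash
python3 -m inch '[[2,0.3,-4,0],[4.5,0.6,-9,0],[4.5,0.6,-13,0],[4.5,0.6,-16,0],[4.5,0.6,-16,0],[4.5,0.6,-16,0],[4.5,0.6,-16,0],[4.5,0.6,-16,0]]' 2.5 20
python3 - <<'E'
from h import *
c=cam("wrist"); save(c,"w2"); scan(c,["nub","slot"]);print(bot.get_obs()["ee_pos"]); switch(c)
E
```

```text
time: 4.65
ee_pos: [0.5493, 0.01, 0.0804]
tcp_rot: [179.9, -0.0, 83.3]
wrist_force: [0.0, -1.0, 0.3]
opening: 0.025
grasp_force: 0.0
nub [318.3 235.5] 0.65 [0.5499 0.0073 0.04  ]
slot [304.2 231.4] 0.61 [0.5406 0.0072 0.031 ]
[0.54898522 0.01002412 0.07976867]
box rect ((52.49905014038086, 16.92169761657715), (27.419696807861328, 105.32971954345703), 89.30972290039062) centre@.04 [0.5433 0.033  0.04  ]
corners [[0.5132, 0.0448], [0.5754, 0.0382], [0.5743, 0.0209], [0.5102, 0.0277]]
```

View pics/w2.png

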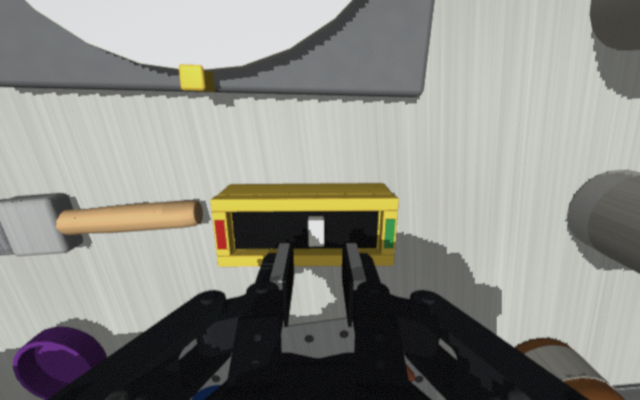

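The view from 8 cm shows the nub centred between the fingertips at columns 308–324, rows 216–248. The green end is at the right. I'll go down and straddle it.

```bash
python3 -m inch '[[0,-0.05,-1,0],[0,-0.05,-2,0],[0,-0.05,-2.8,0],[0,-0.05,-3.3,0],[0,-0.05,-3.7,0],[0,-0.05,-3.7,0],[0,-0.05,-3.7,0],[0,-0.05,-3.7,0]]' 2.5 20
python3 -m inch '[[0,0,0,0],[0,0,0,0],[-0.2,0.02,0,0],[-0.4,0.05,0,0],[-0.8,0.1,0,0],[-1.2,0.14,0,0],[-1.6,0.19,0,0],[-1.6,0.19,0,0]]' 1.5 20
python3 -m inch '[[-0.2,0.02,0,0],[-0.4,0.05,0,0],[-0.4,0.05,0,0],[-0.4,0.05,0,0],[-0.1,0.01,0,0],[-0.1,0.01,2,0],[-0.1,0.01,4,0],[-0.1,0.01,8,0]]'
python3 - <<'E'
from h import *
c=cam("wrist"); save(c,"w3"); scan(c,["nub","slot"]);print(bot.get_obs()["ee_pos"]); switch(c)
E
```

```text
time: 5.8
ee_pos: [0.549, 0.0095, 0.0426]
tcp_rot: [180.0, -0.0, 83.3]
wrist_force: [0.8, -0.4, 0.1]
opening: 0.0249
grasp_force: 0.0
time: 6.8
ee_pos: [0.5323, 0.0115, 0.0423]
tcp_rot: [-180.0, -0.0, 83.3]
wrist_force: [-0.3, 0.3, 0.7]
opening: 0.0155
grasp_force: 0.0
time: 7.8
ee_pos: [0.5306, 0.0116, 0.1216]
tcp_rot: [-179.8, 0.0, 83.3]
wrist_force: [-0.2, 0.7, 0.3]
opening: 0.0147
grasp_force: 0.0
nub [322.8 211.5] 0.71 [0.5343 0.0095 0.04  ]
slot [332.6 206.2] 0.98 [0.5421 0.0097 0.031 ]
[0.53267129 0.01163103 0.12429907]
box rect ((52.5, 23.5), (21.0, 105.0), 90.0) centre@.04 [0.5425 0.032  0.04  ]
corners [[0.5056, 0.0442], [0.581, 0.0354], [0.5802, 0.0195], [0.5031, 0.0285]]
```

View pics/w3.png

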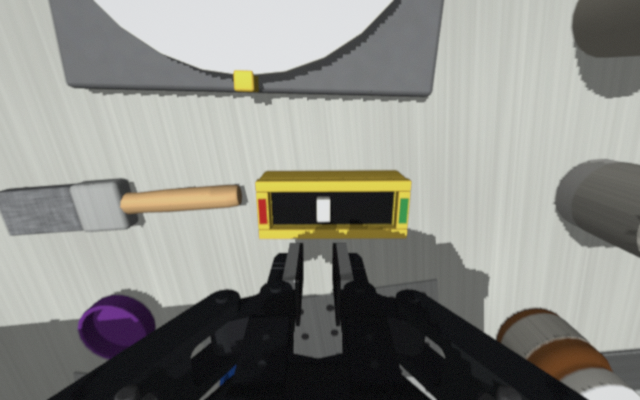

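The nub now sits at the red end, about 7.5 mm off the slot centre, so the switch is fully off. Next is cover A.

```bash
cat >> h.py <<'E'
def where():
    o=[]
    for i in range(1): o.append(bot.get_obs()["ee_pos"])
    return np.mean(o,0)
def go(n):
    c=cam("wrist"); save(c,n); print("ee",np.round(where(),4)); blue(c,amin=150); return c
E
python3 -m inch '[[-2,-4,2.5,0],[-4,-9,2.5,0],[-6,-14,2.5,0],[-8.4,-17.2,2.5,0],[-8.4,-17.2,2.5,0],[-8.4,-17.2,2.5,0],[-8.4,-17.2,2.5,0],[-8.4,-17.2,2.5,0]]' 8.5 60
python3 - <<'E'
from h import *
c=go("w4"); scan(c,["lid1_c"]); blue(cam("top"))
E
```

```text
time: 8.95
ee_pos: [0.4481, -0.1598, 0.1471]
tcp_rot: [-180.0, -0.0, 83.4]
wrist_force: [-0.2, -0.2, 0.7]
opening: 0.0853
grasp_force: 0.0
ee [ 0.4481 -0.1598  0.1471]
blue [320.2 280.9] [ 0.4413 -0.2428  0.032 ] diam 0.061 area/circ 0.94
blue [465.7 268.2] [ 0.5767 -0.245   0.032 ] diam 0.0656 area/circ 0.73
blue [315.8 196.1] [ 0.4469 -0.1595  0.032 ] diam 0.0615 area/circ 0.94
blue [439.5 233.3] [ 0.4636 -0.3722  0.032 ] diam 0.062 area/circ 0.87
blue [391.7 189. ] [ 0.579  -0.2495  0.032 ] diam 0.06 area/circ 0.65
blue [101.4 197.7] [0.5514 0.5148 0.032 ] diam 0.1491 area/circ 0.6
```

View pics/w4.png

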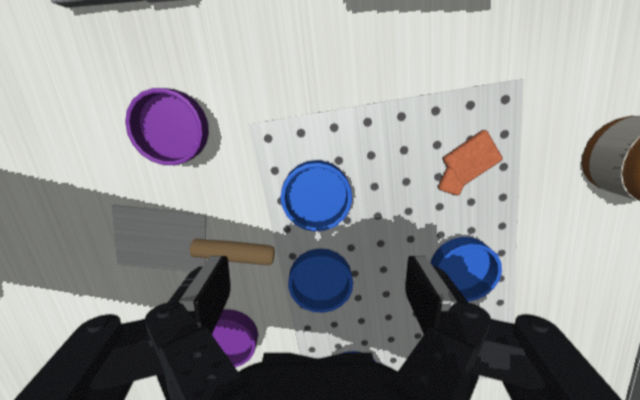

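The wrist view has A at (316,196), B at (320,281) and D at (466,268). This agrees with the top camera. The fingers clear the scraper handle and the sherd.

```bash
python3 -m inch '[[-0.1,0,-3,0],[-0.1,0,-7,0],[-0.1,0,-10,0],[-0.1,0,-12,0],[-0.1,0,-13,0],[-0.1,0,-13.5,0],[-0.1,0,-13.5,0],[-0.1,0,-13.5,0]]' 8.5 60
python3 -m inch '[[0,0,0,0],[0,0,0,0],[0,0,0,0],[0,0,0,0],[0,0,0,0],[0,0,1,0],[0,0,3,0],[0,0,6,0]]' 5 50
python3 -m inch '[[0,0,4,0],[0,0,8,0],[0,0,11,0],[0,0,11,0],[0,0,11,0],[0,0,11,0],[0,0,11,0],[0,0,11,0]]'
python3 - <<'E'
from h import *
c=go("w5"); c=cam("top"); scan(c,["axis","crank","seat"]); blue(c)
E
```

```text
time: 10.1
ee_pos: [0.4473, -0.1606, 0.0131]
tcp_rot: [179.9, 0.0, 83.3]
wrist_force: [0.5, 0.6, 0.1]
opening: 0.0848
grasp_force: 0.0
time: 11.1
ee_pos: [0.4462, -0.1603, 0.0727]
tcp_rot: [-179.9, -0.0, 83.3]
wrist_force: [0.3, -0.4, -0.3]
opening: 0.0596
grasp_force: 53.9
time: 12.1
ee_pos: [0.4466, -0.1604, 0.1819]
tcp_rot: [-180.0, -0.0, 83.3]
wrist_force: [0.3, 1.2, -0.4]
opening: 0.0595
grasp_force: 53.9
ee [ 0.4467 -0.1604  0.182 ]
blue [451.9 251.1] [ 0.5768 -0.2466  0.032 ] diam 0.0649 area/circ 0.88
blue [327.5 292.5] [ 0.4436 -0.2811  0.032 ] diam 0.1838 area/circ 0.67
axis [205.6 214.1] 0.57 [0.5096 0.2376 0.034 ]
crank [206.2 174.5] 0.98 [0.6042 0.2237 0.094 ]
crank [357.5 133.1] 0.53 [ 0.7122 -0.1556  0.094 ]
crank [254.  128.7] 0.42 [0.7225 0.1065 0.094 ]
seat [199.7 239.1] 0.87 [0.4439 0.2462 0.05  ]
blue [439.7 233.5] [ 0.463  -0.3728  0.032 ] diam 0.0603 area/circ 0.67
blue [392. 188.] [ 0.5816 -0.2502  0.032 ] diam 0.0598 area/circ 0.47
blue [101.5 197. ] [0.5533 0.5146 0.032 ] diam 0.1514 area/circ 0.58
```

View pics/w5.png

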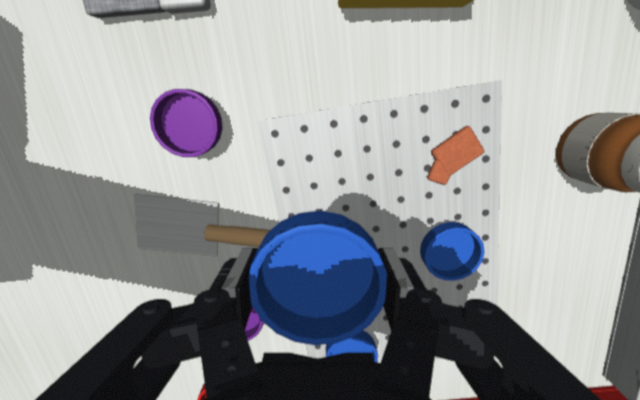

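Cover A is held. Now over toward the seat.

```bash
python3 -m inch '[[0,5,0,0],[0,10,0,0],[-0.3,15,0,0],[-0.3,20,0,0],[-0.3,25,0,0],[-0.3,27,0,0],[-0.3,27,0,0],[-0.3,27,0,0]]'
cat >> h.py <<'E'
def seatfit(c,gs=(.438,.246)):
    # white disc + ring ellipse centre in the wrist/top picture
    g=cv2.cvtColor(c["img"],cv2.COLOR_RGB2GRAY); u=w2px(c,(*gs,.05)); f,R,t=c["K"]; d=(R@np.array([*gs,.05])+t)[2]; r=.031*f/d
    # sample edge: best circle (in world plane z=.05) maximising mean gradient
    gr=np.hypot(cv2.Sobel(g,cv2.CV_32F,1,0),cv2.Sobel(g,cv2.CV_32F,0,1)); gr=cv2.GaussianBlur(gr,(3,3),0)
    a=np.linspace(0,2*np.pi,120,endpoint=False); best=[]
    for dx in np.arange(-.016,.0161,.001):
        for dy in np.arange(-.016,.0161,.001):
            s=0
            for rad in(.031,.027):
                P=np.array([w2px(c,(gs[0]+dx+rad*np.cos(q),gs[1]+dy+rad*np.sin(q),.05)) for q in a[::3]])
                v=cv2.remap(gr,P[:,0].astype(np.float32)[None],P[:,1].astype(np.float32)[None],cv2.INTER_LINEAR,borderValue=0); s+=np.minimum(v,150).mean()
            best.append((s,gs[0]+dx,gs[1]+dy))
    best.sort(reverse=True); print("seat ring",np.round(best[:3],4))
E
python3 - <<'E'
from h import *
c=go("w6"); scan(c,["axis","crank","seat"]); seatfit(c); c=cam("top"); seatfit(c); print(c["img"].shape); blue(c);
E
```

```text
time: 13.35
ee_pos: [0.4438, 0.109, 0.1823]
tcp_rot: [180.0, 0.0, 83.3]
wrist_force: [0.1, -0.2, -0.1]
opening: 0.0593
grasp_force: 53.9
ee [0.4438 0.1088 0.1823]
blue [317.1 281.1] [0.4312 0.0034 0.032 ] diam 0.1507 area/circ 0.92
axis [379.9  31.4] 0.89 [0.5109 0.2345 0.034 ]
crank [553.6  14. ] 0.75 [0.6101 0.2213 0.094 ]
seat [292.4  22.2] 0.79 [0.4407 0.2461 0.05  ]
seat ring [[206.4795   0.44     0.244 ]
 [203.1676   0.442    0.24  ]
 [199.7934   0.441    0.239 ]]
seat ring [[133.1168   0.422    0.254 ]
 [133.0534   0.422    0.253 ]
 [132.6918   0.423    0.253 ]]
(400, 640, 3)
blue [390.9 241.4] [ 0.4416 -0.2458  0.032 ] diam 0.0614 area/circ 0.9
blue [248.5 237.5] [0.4494 0.1241 0.032 ] diam 0.06 area/circ 0.21
blue [439.2 233.9] [ 0.462  -0.3714  0.032 ] diam 0.062 area/circ 0.9
blue [391.6 189. ] [ 0.5789 -0.2492  0.032 ] diam 0.0615 area/circ 0.9
blue [102.  197.5] [0.552  0.5133 0.032 ] diam 0.1526 area/circ 0.57
```

View pics/w6.png

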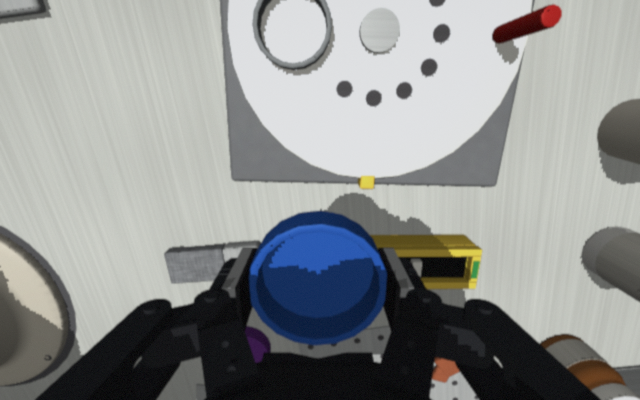

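The turntable is in view, with the seat ring at (293,25), the axis hub at (380,31) and the crank at (553,15). The distances check: 71 mm from seat to axis and 100 mm from axis to crank. I'll move closer to refine.

```bash
python3 -m inch '[[0,3,0,0],[0,6,0,0],[0,6,0,0],[0,6,0,0],[0,6,0,0],[0,6,0,0],[0,6,0,0],[0,6,0,0]]'
python3 - <<'E'
from h import *
c=go("w7"); scan(c,["axis","crank","seat"]); seatfit(c,(.441,.244))
E
```

```text
time: 14.6
ee_pos: [0.4438, 0.1694, 0.1823]
tcp_rot: [180.0, -0.0, 83.3]
wrist_force: [-0.1, 0.3, 0.3]
opening: 0.0599
grasp_force: 53.9
ee [0.4438 0.1694 0.1823]
blue [317.3 281.5] [0.4314 0.0633 0.032 ] diam 0.1509 area/circ 0.92
axis [382.9 107.7] 0.76 [0.5102 0.234  0.034 ]
crank [544.1 114.3] 0.59 [0.6108 0.2189 0.094 ]
seat [301.9 103. ] 0.55 [0.4401 0.2464 0.05  ]
seat ring [[2.673521e+02 4.400000e-01 2.450000e-01]
 [2.658293e+02 4.400000e-01 2.440000e-01]
 [2.637899e+02 4.390000e-01 2.440000e-01]]
```

```bash
python3 -m inch '[[-0.2,4,0,0],[-0.35,7.5,-3,0],[-0.35,7.5,-7,0],[-0.35,7.5,-10,0],[-0.35,7.5,-11.5,0],[-0.35,7.5,-12.5,0],[-0.35,7.5,-13,0],[-0.35,7.5,-13.2,0]]'
python3 -m inch '[[0,0,0,0],[0,0,0,0],[0,0,0,0],[0,0,-0.1,0],[0,0,-0.1,0],[0,0,-0.1,0],[0,0,-0.1,0],[0,0,-0.1,0]]'
```

```text
time: 15.8
ee_pos: [0.4409, 0.2452, 0.0526]
tcp_rot: [179.9, -0.1, 83.3]
wrist_force: [-5.7, -0.4, 19.4]
opening: 0.0596
grasp_force: 67.6
time: 16.8
ee_pos: [0.441, 0.2456, 0.0526]
tcp_rot: [179.9, -0.2, 83.4]
wrist_force: [-6.8, 0.8, 18.0]
opening: 0.0595
grasp_force: 66.5
```

Contact came about 4 mm early. Most likely the fingertips rest on the ring while the dome is already inside it. I'll lift slightly, release, and grip the next covers higher.

```bash
python3 -m inch '[[0,0,0.3,0],[0,0,0.3,0],[0,0,0.3,0],[0,0,0.3,0],[0,0,0.3,0],[0,0,0.3,0],[0,0,0.3,0],[0,0,0.3,0]]'
python3 -m inch '[[0,0,0,0],[0,0,0,0],[0,0,0,0],[0,0,3,0],[0,0,7,0],[0,0,12,0],[0,-5,12,0],[0,-9,12,0]]' 8.5
python3 - <<'E'
from h import *
c=go("w8"); blue(c,.067,amin=150); c=cam("top"); blue(c); print("z=.067"); blue(c,.067)
E
```

```text
time: 17.8
ee_pos: [0.4409, 0.2448, 0.053]
tcp_rot: [179.9, -0.1, 83.3]
wrist_force: [0.2, 0.7, 5.9]
opening: 0.0595
grasp_force: 62.0
time: 18.8
ee_pos: [0.4404, 0.1536, 0.1728]
tcp_rot: [179.9, -0.0, 83.4]
wrist_force: [-0.1, -0.8, 0.1]
opening: 0.085
grasp_force: 0.0
ee [0.44   0.1503 0.1727]
blue [303.1  84. ] [0.4393 0.2457 0.032 ] diam 0.0734 area/circ 0.92
blue [303.1  84. ] [0.4406 0.2439 0.067 ] diam 0.0641 area/circ 0.92
blue [390.9 241.4] [ 0.4416 -0.2458  0.032 ] diam 0.0615 area/circ 0.9
blue [439.2 233.9] [ 0.462  -0.3714  0.032 ] diam 0.062 area/circ 0.9
blue [391.6 189. ] [ 0.5789 -0.2492  0.032 ] diam 0.0615 area/circ 0.9
blue [102.  197.5] [0.552  0.5133 0.032 ] diam 0.1526 area/circ 0.51
z=.067
blue [390.9 241.4] [ 0.4407 -0.2408  0.067 ] diam 0.0596 area/circ 0.9
blue [439.2 233.9] [ 0.4605 -0.3628  0.067 ] diam 0.0602 area/circ 0.9
blue [391.6 189. ] [ 0.5739 -0.2441  0.067 ] diam 0.0597 area/circ 0.9
blue [102.  197.5] [0.5479 0.4958 0.067 ] diam 0.1481 area/circ 0.51
```

View pics/w8.png

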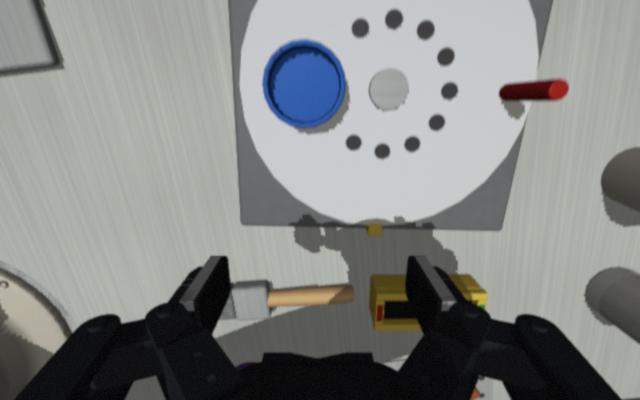

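Cover A sits level in the seat, at (303,84), world position about (0.4405, 0.244). Next is cover B, with the yaw tilted to clear the scraper handle.

```bash
python3 -m inch '[[0,-5,0,0],[0,-10,0,4],[0,-15,0,8],[0,-20,0,12],[0,-25,0,16],[0,-30,0,20],[0,-35,0,20],[0,-39.5,0,20]]'
python3 -m inch '[[0,0,-2,0],[0,0,-2,0],[0,0,-2,0],[0,0,-2,0],[0,0,-2,0],[0,0,-2,0],[0,0,-2,0],[0,0,-2,0]]'
python3 - <<'E'
from h import *
c=go("w9"); blue(cam("top"))
E
```

```text
time: 19.9
ee_pos: [0.4403, -0.242, 0.1721]
tcp_rot: [180.0, -0.0, 103.3]
wrist_force: [0.8, -0.7, -0.0]
opening: 0.085
grasp_force: 0.0
time: 20.9
ee_pos: [0.4403, -0.2405, 0.1523]
tcp_rot: [-180.0, -0.0, 103.3]
wrist_force: [-0.4, 1.1, 0.1]
opening: 0.0847
grasp_force: 0.0
ee [ 0.4403 -0.2405  0.1523]
blue [308.2 317.6] [ 0.461  -0.3682  0.032 ] diam 0.0609 area/circ 0.93
blue [460. 234.] [ 0.5754 -0.2473  0.032 ] diam 0.0657 area/circ 0.87
blue [316.7 199.2] [ 0.4407 -0.245   0.032 ] diam 0.0614 area/circ 0.93
blue [386.5 241. ] [ 0.4427 -0.2345  0.032 ] diam 0.0534 area/circ 0.28
blue [199.4 240.5] [0.4408 0.2519 0.032 ] diam 0.065 area/circ 0.88
blue [391.3 189. ] [ 0.5789 -0.2484  0.032 ] diam 0.0627 area/circ 0.87
blue [101.5 197. ] [0.5533 0.5146 0.032 ] diam 0.1514 area/circ 0.58
```

View pics/w9.png

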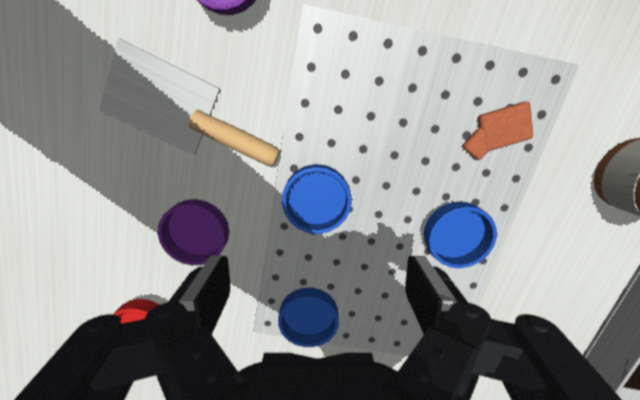

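B is at (317,199), world position (0.441, -0.245). The fingers clear the handle at (280,165) and the purple cover.

```bash
python3 -m inch '[[0.05,-0.45,-3,0],[0.05,-0.45,-7,0],[0.05,-0.45,-10,0],[0.05,-0.45,-12,0],[0.05,-0.45,-13,0],[0.05,-0.45,-13.4,0],[0.05,-0.45,-13.4,0],[0.05,-0.45,-13.4,0]]' 8.5 60
python3 -m inch '[[0,0,0,0],[0,0,0,0],[0,0,0,0],[0,0,0,0],[0,0,0,0],[0,0,1,0],[0,0,3,0],[0,0,6,0]]' 5 60
python3 -m inch '[[0,3,10,0],[0,7,15,0],[0,12,17,-4],[0,17,17,-8],[0,22,17,-12],[0,27,17,-16],[0,32,17,-20],[0,37,17,-20]]'
python3 - <<'E'
from h import *
c=go("w10"); seat=blue(cam("top"))
E
```

```text
time: 22.0
ee_pos: [0.4412, -0.2452, 0.0191]
tcp_rot: [179.9, 0.0, 103.3]
wrist_force: [0.1, -0.3, -0.6]
opening: 0.085
grasp_force: 0.0
time: 23.0
ee_pos: [0.4403, -0.2447, 0.0787]
tcp_rot: [-179.9, -0.1, 103.3]
wrist_force: [0.7, -0.1, -0.1]
opening: 0.0601
grasp_force: 64.8
time: 24.0
ee_pos: [0.4404, 0.1267, 0.2489]
tcp_rot: [180.0, -0.0, 83.3]
wrist_force: [0.5, -0.8, 0.3]
opening: 0.0603
grasp_force: 65.0
ee [0.4403 0.131  0.2485]
blue [442. 389.] [ 0.588  -0.2295  0.032 ] diam 0.0495 area/circ 0.54
blue [317.5 275.3] [ 0.4244 -0.0128  0.032 ] diam 0.1758 area/circ 0.93
blue [302.5  56.3] [0.4397 0.25   0.032 ] diam 0.0729 area/circ 0.89
blue [231. 239.] [0.4452 0.1696 0.032 ] diam 0.0737 area/circ 0.28
blue [439.1 233.7] [ 0.4624 -0.3712  0.032 ] diam 0.0626 area/circ 0.89
blue [391.2 188.9] [ 0.5793 -0.2482  0.032 ] diam 0.0626 area/circ 0.87
blue [103.  197.5] [0.5521 0.5106 0.032 ] diam 0.1573 area/circ 0.32
```

```bash
python3 -m inch '[[0,5,0,0],[0,9,-3,0],[0,11.9,-7,0],[0,11.9,-11,0],[0,11.9,-14,0],[0,11.9,-15.9,0],[0,11.9,-15.9,0],[0,11.9,-15.9,0]]'
python3 -m inch '[[0,0,-0.5,0],[0,0,-0.9,0],[0,0,-1.3,0],[0,0,-1.6,0],[0,0,-1.8,0],[0,0,-1.8,0],[0,0,-1.8,0],[0,0,-1.8,0]]'
```

```text
time: 25.1
ee_pos: [0.4415, 0.2441, 0.0907]
tcp_rot: [179.9, -0.1, 83.3]
wrist_force: [0.0, -0.9, -0.2]
opening: 0.0605
grasp_force: 65.0
time: 26.1
ee_pos: [0.4408, 0.2441, 0.0716]
tcp_rot: [180.0, -0.0, 83.3]
wrist_force: [-2.2, -0.9, 5.1]
opening: 0.0604
grasp_force: 65.5
```

```bash
python3 -m inch '[[0,0,0,0],[0,0,0,0],[0,0,0,0],[0,0,2,0],[0,0,6,0],[0,0,10,0],[0,-4,10,0],[0,-9,10,0]]' 8.5
python3 -m inch '[[0,0,0,0],[0,0,0,0],[0,0,0,0],[0,0,0,0],[0,0,0,0],[0,0,0,0],[0,0,0,0],[0,0,0,0]]'
python3 - <<'E'
from h import *
c=go("w11"); blue(c,.084,150); blue(cam("top"))
cv2.imwrite("pics/w11c.png",c["img"][:,:,::-1][0:250,180:620])
E
```

```text
time: 27.1
ee_pos: [0.441, 0.1536, 0.1716]
tcp_rot: [180.0, -0.0, 83.5]
wrist_force: [1.0, 0.2, -0.4]
opening: 0.0852
grasp_force: 0.0
time: 28.1
ee_pos: [0.4408, 0.154, 0.1713]
tcp_rot: [180.0, 0.0, 83.3]
wrist_force: [0.3, -0.2, 0.3]
opening: 0.0853
grasp_force: 0.0
ee [0.4408 0.154  0.1713]
blue [302.5  83.5] [0.4393 0.2465 0.032 ] diam 0.0801 area/circ 0.91
blue [302.5  83.5] [0.4413 0.2436 0.084 ] diam 0.0649 area/circ 0.91
blue [439.2 233.9] [ 0.462  -0.3714  0.032 ] diam 0.062 area/circ 0.9
blue [391.2 188.9] [ 0.5793 -0.2482  0.032 ] diam 0.0626 area/circ 0.87
blue [102.  197.5] [0.552  0.5133 0.032 ] diam 0.1526 area/circ 0.49
```

View pics/w11c.png

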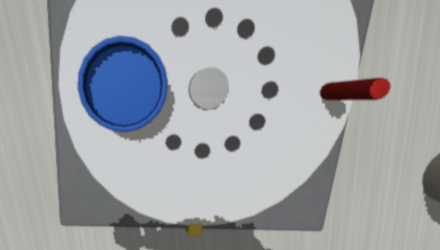

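The second cover is nested concentric and level at (122,84) in the crop. Next is cover C, the far-right one.

```bash
python3 -m inch '[[0,-6,0,0],[0.5,-12,0,0],[0.8,-18,0,0],[1.2,-24,0,0],[1.5,-30,0,0],[1.7,-36,0,0],[1.9,-42,0,0],[2.1,-47,0,0]]'
python3 -m inch '[[0,-3,-1,0],[0,-5.3,-2,0],[0,-5.3,-2,0],[0,-5.3,-2,0],[0,-5.3,-2,0],[0,-5.3,-2,0],[0,-5.3,-2,0],[0,-5.3,-2,0]]'
python3 - <<'E'
from h import *
c=go("w12"); blue(cam("top"))
E
```

```text
time: 29.2
ee_pos: [0.4614, -0.3184, 0.1712]
tcp_rot: [180.0, 0.0, 83.3]
wrist_force: [1.8, 1.1, -0.1]
opening: 0.0851
grasp_force: 0.0
time: 30.2
ee_pos: [0.4619, -0.3688, 0.1514]
tcp_rot: [180.0, 0.0, 83.4]
wrist_force: [0.1, 0.1, 0.0]
opening: 0.0849
grasp_force: 0.0
ee [ 0.4618 -0.3689  0.1514]
blue [318.2 197.1] [ 0.4626 -0.3712  0.032 ] diam 0.0613 area/circ 0.94
blue [456.  29.] [ 0.5792 -0.2532  0.032 ] diam 0.0721 area/circ 0.69
blue [198.5 240.5] [0.4408 0.2542 0.032 ] diam 0.0677 area/circ 0.85
blue [439.3 233.5] [ 0.463  -0.3717  0.032 ] diam 0.0631 area/circ 0.84
blue [391.2 188.9] [ 0.5793 -0.2482  0.032 ] diam 0.0626 area/circ 0.87
blue [102.  197.5] [0.552  0.5133 0.032 ] diam 0.1526 area/circ 0.57
```

View pics/w12.png

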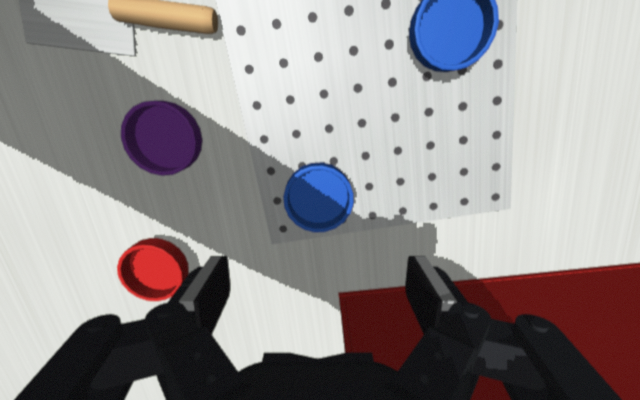

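The red box's corner at (340,293) is near cover C. Before descending I'll triangulate its height and distance.

Run:
```python
from h import *
c=cam("wrist")
s=cam("scene")
for z in(.03,.06,.09,.12,.15):
    p=px2w(c,(340,293),z); q=px2w(c,(600,268),z); print(z,p[:2].round(3),q[:2].round(3),w2px(s,p).round(0),w2px(s,q).round(0))
a=s["img"][200:400,60:320,::-1]
cv2.imwrite("pics/s2.png",cv2.resize(a,None,fx=2,fy=2))
```

```text
0.03 [ 0.472 -0.472] [ 0.72  -0.473] [200. 281.] [254. 343.]
0.06 [ 0.472 -0.451] [ 0.691 -0.452] [205. 269.] [253. 322.]
0.09 [ 0.472 -0.43 ] [ 0.662 -0.431] [210. 257.] [252. 302.]
0.12 [ 0.472 -0.409] [ 0.633 -0.41 ] [215. 245.] [251. 282.]
0.15 [ 0.472 -0.388] [ 0.604 -0.388] [220. 233.] [250. 262.]
```

View pics/s2.png

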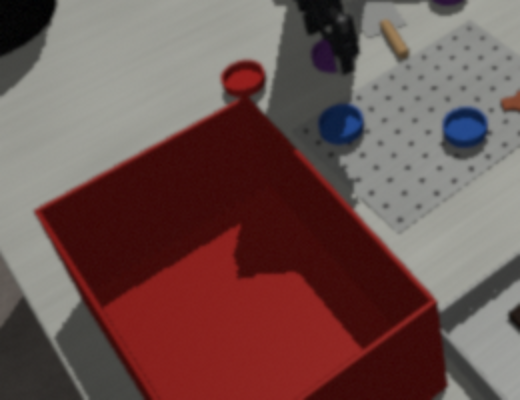

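Run:
```python
from h import *
c=cam("wrist"); s=cam("scene")
for z in(.03,.06,.09,.12,.15):
    for p in((180,248),(228,300),(277,350)):
        X=px2w(s,p,z); print(z,p,X.round(3),w2px(c,X).round(0))
print("campos",-c["K"][1].T@c["K"][2], "fov",c["fovy"],c["cx"],c["cy"], [k for k in c])
blue(s)
t=cam("top"); h=cv2.cvtColor(t["img"],cv2.COLOR_RGB2HSV); m=cv2.inRange(h,(0,150,40),(6,255,255))|cv2.inRange(h,(174,150,40),(180,255,255)); 
for k in cv2.findContours(m,0,2)[0]:
    if cv2.contourArea(k)>40: print(cv2.boundingRect(k))
```

```text
0.03 (180, 248) [ 0.332 -0.451  0.03 ] [195. 289.]
0.03 (228, 300) [ 0.574 -0.451  0.03 ] [446. 263.]
0.03 (277, 350) [ 0.771 -0.445  0.03 ] [662. 235.]
0.06 (180, 248) [ 0.362 -0.461  0.06 ] [217. 315.]
0.06 (228, 300) [ 0.597 -0.46   0.06 ] [486. 288.]
0.06 (277, 350) [ 0.788 -0.455  0.06 ] [719. 259.]
0.09 (180, 248) [ 0.392 -0.471  0.09 ] [245. 347.]
0.09 (228, 300) [ 0.619 -0.47   0.09 ] [535. 318.]
0.09 (277, 350) [ 0.804 -0.465  0.09 ] [789. 289.]
0.12 (180, 248) [ 0.421 -0.481  0.12 ] [279. 386.]
0.12 (228, 300) [ 0.642 -0.48   0.12 ] [597. 357.]
0.12 (277, 350) [ 0.821 -0.475  0.12 ] [877. 326.]
0.15 (180, 248) [ 0.451 -0.49   0.15 ] [323. 437.]
0.15 (228, 300) [ 0.664 -0.49   0.15 ] [676. 406.]
0.15 (277, 350) [ 0.837 -0.485  0.15 ] [990. 374.]
campos [ 0.47107994 -0.29162048  0.28689531] fov 66.26179158453863 317.42300469588486 199.09660842789992 ['img', 'fovy', 'cx', 'cy', 'mount', 'shot', 'K']
blue [292.2 263.4] [ 0.5864 -0.254   0.032 ] diam 0.058 area/circ 0.86
blue [230.  261.5] [ 0.4694 -0.3756  0.032 ] diam 0.0601 area/circ 0.83
blue [383.  156.9] [0.4114 0.2801 0.032 ] diam 0.0679 area/circ 0.76
blue [453.5 136.5] [0.4933 0.559  0.032 ] diam 0.1522 area/circ 0.65
(294, 101, 11, 11)
(477, 69, 142, 161)
```

Seen from above, that edge is the foot of the box's outer wall. The wall stands at y ≈ -0.49 and is about 0.16 tall, 7–8 cm clear of the gripper body. It's safe to descend.

```bash
python3 -m inch '[[0.05,-0.2,-3,0],[0.05,-0.2,-7,0],[0.05,-0.2,-10,0],[0.05,-0.2,-12,0],[0.05,-0.2,-13,0],[0.05,-0.2,-13.3,0],[0.05,-0.2,-13.3,0],[0.05,-0.2,-13.3,0]]' 8.5 60
python3 -m inch '[[0,0,0,0],[0,0,0,0],[0,0,0,0],[0,0,0,0],[0,0,0,0],[0,0,1,0],[0,0,3,0],[0,0,6,0]]' 5 60
python3 -m inch '[[0,0,11,0],[0,3,17,0],[0,9,17,0],[0,15,17,0],[0,21,17,0],[0,27,17,0],[-0.5,33,17,0],[-1,39,17,0]]'
python3 -m inch '[[-0.5,6,0,0],[-1.2,11,0,0],[-1.2,11,0,0],[-1.2,11,0,0],[-1.2,11,0,0],[-1.2,11,0,0],[-1.2,11,0,0],[-1.2,11,0,0]]'
python3 - <<'E'
from h import *
c=go("w13"); print(w2px(c,(.441,.2438,.084))); blue(c,.084,150); blue(cam("top"))
E
```

```text
time: 31.55
ee_pos: [0.4627, -0.3713, 0.0192]
tcp_rot: [179.9, 0.0, 83.3]
wrist_force: [-0.1, 0.3, 0.5]
opening: 0.0848
grasp_force: 0.0
time: 32.55
ee_pos: [0.4618, -0.3706, 0.0786]
tcp_rot: [-179.9, -0.1, 83.3]
wrist_force: [-0.6, -0.5, -0.0]
opening: 0.0594
grasp_force: 64.6
time: 33.55
ee_pos: [0.4525, 0.0114, 0.249]
tcp_rot: [179.9, -0.0, 83.3]
wrist_force: [1.4, -0.0, -0.8]
opening: 0.0594
grasp_force: 64.8
time: 34.55
ee_pos: [0.4411, 0.1192, 0.2483]
tcp_rot: [180.0, 0.0, 83.3]
wrist_force: [0.1, 0.3, -0.8]
opening: 0.0595
grasp_force: 64.8
ee [0.4411 0.1193 0.2483]
blue [441.5 387.8] [ 0.5875 -0.2336  0.032 ] diam 0.0528 area/circ 0.55
blue [317.3 276.7] [ 0.4245 -0.022   0.032 ] diam 0.1756 area/circ 0.92
blue [300.5  47.5] [0.4392 0.251  0.032 ] diam 0.0786 area/circ 0.88
[300.50146934  46.40452591]
blue [441.5 387.8] [ 0.5673 -0.17    0.084 ] diam 0.045 area/circ 0.55
blue [317.3 276.7] [0.4283 0.0103 0.084 ] diam 0.1496 area/circ 0.92
blue [300.5  47.5] [0.4409 0.2429 0.084 ] diam 0.067 area/circ 0.88
blue [237.  238.5] [0.4466 0.154  0.032 ] diam 0.0711 area/circ 0.29
blue [391.2 188.9] [ 0.5793 -0.2482  0.032 ] diam 0.0626 area/circ 0.87
blue [102. 197.] [0.5534 0.5134 0.032 ] diam 0.1537 area/circ 0.4
```

```bash
python3 -m inch '[[0,5,0,0],[0,9,-3,0],[0,12.45,-6,0],[0,12.45,-10,0],[0,12.45,-12.5,0],[0,12.45,-14,0],[0,12.45,-14,0],[0,12.45,-14,0]]'
python3 -m inch '[[0,0,-0.5,0],[0,0,-0.9,0],[0,0,-1.3,0],[0,0,-1.6,0],[0,0,-1.8,0],[0,0,-1.9,0],[0,0,-1.9,0],[0,0,-1.9,0]]'
```

```text
time: 35.65
ee_pos: [0.4416, 0.2442, 0.1095]
tcp_rot: [179.9, -0.1, 83.3]
wrist_force: [0.0, -0.1, 0.4]
opening: 0.0594
grasp_force: 64.8
time: 36.65
ee_pos: [0.4411, 0.2441, 0.0894]
tcp_rot: [180.0, -0.0, 83.3]
wrist_force: [0.4, -0.1, -1.2]
opening: 0.0594
grasp_force: 64.8
```

```bash
python3 -m inch '[[0,0,-0.1,0],[0,0,-0.15,0],[0,0,-0.15,0],[0,0,-0.15,0],[0,0,-0.15,0],[0,0,-0.15,0],[0,0,-0.15,0],[0,0,-0.15,0]]'
python3 -m inch '[[0,0,0,0],[0,0,0,0],[0,0,0,0],[0,0,2,0],[0,0,6,0],[0,0,9,0],[0,-4,9,0],[0,-9,9,0]]' 8.5
python3 -m inch '[[0,0,0,0],[0,0,0,0],[0,0,0,0],[0,0,0,0],[0,0,0,0],[0,0,0,0],[0,0,0,0],[0,0,0,0]]'
python3 - <<'E'
from h import *
c=go("w14"); blue(c,.101,150); blue(cam("top"))
E
```

```text
time: 37.65
ee_pos: [0.4412, 0.2442, 0.0884]
tcp_rot: [180.0, -0.0, 83.3]
wrist_force: [-2.5, -1.0, 5.8]
opening: 0.0594
grasp_force: 65.4
time: 38.65
ee_pos: [0.4411, 0.1537, 0.178]
tcp_rot: [180.0, -0.0, 83.5]
wrist_force: [0.7, 0.3, -0.5]
opening: 0.0848
grasp_force: 0.0
time: 39.65
ee_pos: [0.4411, 0.1541, 0.1778]
tcp_rot: [180.0, -0.0, 83.3]
wrist_force: [1.1, 0.4, -0.1]
opening: 0.0851
grasp_force: 0.0
ee [0.4411 0.1541 0.1778]
blue [301.8  83.7] [0.4387 0.2468 0.032 ] diam 0.0858 area/circ 0.91
blue [301.8  83.7] [0.4415 0.2431 0.101 ] diam 0.0648 area/circ 0.91
blue [391.6 189. ] [ 0.5789 -0.2492  0.032 ] diam 0.0615 area/circ 0.9
blue [102. 197.] [0.5534 0.5134 0.032 ] diam 0.1537 area/circ 0.47
```

View pics/w14.png

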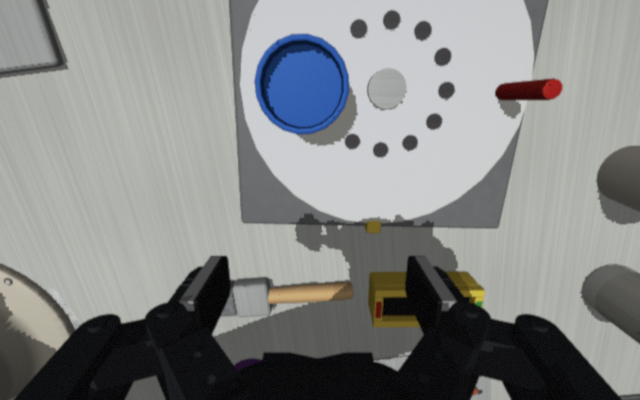

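The third cover is nested level at (302,84). Next is cover D.

```bash
python3 -m inch '[[1.5,-5,0,0],[3,-10,0,0],[5,-15,0,0],[7,-20,0,0],[9,-25,0,0],[10.5,-30,0,0],[12,-35,0,0],[13.8,-40.3,0,0]]'
python3 -m inch '[[0,0,-2,0],[0,0,-2,0],[0,0,-2,0],[0,0,-2,0],[0,0,-2,0],[0,0,-2,0],[0,0,-2,0],[0,0,-2,0]]'
python3 - <<'E'
from h import *
c=go("w15"); blue(cam("top"))
E
```

```text
time: 40.75
ee_pos: [0.5793, -0.2507, 0.1779]
tcp_rot: [180.0, -0.0, 83.3]
wrist_force: [1.4, 0.6, 0.1]
opening: 0.085
grasp_force: 0.0
time: 41.75
ee_pos: [0.579, -0.2489, 0.1578]
tcp_rot: [-180.0, 0.0, 83.3]
wrist_force: [0.8, -0.3, 0.3]
opening: 0.0852
grasp_force: 0.0
ee [ 0.579  -0.2489  0.1578]
blue [317.6 192. ] [ 0.5795 -0.2484  0.032 ] diam 0.0611 area/circ 0.95
blue [197. 241.] [0.4395 0.2581 0.032 ] diam 0.0709 area/circ 0.81
blue [101.5 197. ] [0.5534 0.5147 0.032 ] diam 0.1514 area/circ 0.58
```

```bash
python3 -m inch '[[0.05,0,-3,0],[0.05,0,-7,0],[0.05,0,-10,0],[0.05,0,-12,0],[0.05,0,-13.5,0],[0.05,0,-13.9,0],[0.05,0,-13.9,0],[0.05,0,-13.9,0]]' 8.5 60
python3 -m inch '[[0,0,0,0],[0,0,0,0],[0,0,0,0],[0,0,0,0],[0,0,0,0],[0,0,1,0],[0,0,3,0],[0,0,6,0]]' 5 60
python3 -m inch '[[0,0,11,0],[-2,4,17,0],[-4,9,17,0],[-6,14,17,0],[-8,19,17,0],[-10,24,17,0],[-12,29,17,0],[-13.8,34,17,0]]'
python3 -m inch '[[0,3,0,0],[0,3,0,0],[0,3,0,0],[0,3,0,0],[0,3,0,0],[0,3,0,0],[0,3,0,0],[0,3,0,0]]'
python3 - <<'E'
from h import *
c=go("w16"); print(w2px(c,(.4413,.2438,.101))); blue(c,.101,150)
E
```

```text
time: 42.85
ee_pos: [0.5801, -0.2492, 0.0199]
tcp_rot: [179.9, 0.0, 83.3]
wrist_force: [-0.9, -0.0, -0.2]
opening: 0.085
grasp_force: 0.0
time: 43.85
ee_pos: [0.5792, -0.2488, 0.0799]
tcp_rot: [-180.0, -0.0, 83.3]
wrist_force: [0.2, 0.9, -0.5]
opening: 0.06
grasp_force: 64.7
time: 44.85
ee_pos: [0.4405, 0.0925, 0.2505]
tcp_rot: [179.9, -0.0, 83.3]
wrist_force: [0.7, -0.4, -1.6]
opening: 0.0602
grasp_force: 64.9
time: 45.85
ee_pos: [0.4416, 0.121, 0.2487]
tcp_rot: [-180.0, 0.0, 83.3]
wrist_force: [-0.1, -0.5, -0.5]
opening: 0.06
grasp_force: 64.9
ee [0.4415 0.1211 0.2487]
blue [317.5 274.5] [ 0.4256 -0.0172  0.032 ] diam 0.1753 area/circ 0.92
blue [300.3  47. ] [0.4394 0.2533 0.032 ] diam 0.0836 area/circ 0.87
[299.68231943  45.4016557 ]
blue [317.5 274.5] [0.4306 0.025  0.101 ] diam 0.141 area/circ 0.92
blue [300.3  47. ] [0.4416 0.2425 0.101 ] diam 0.0672 area/circ 0.87
```

```bash
python3 -m inch '[[0,5,0,0],[0,9,-3,0],[0,12.25,-6,0],[0,12.25,-9,0],[0,12.25,-11.5,0],[0,12.25,-12.3,0],[0,12.25,-12.3,0],[0,12.25,-12.3,0]]'
python3 -m inch '[[0,0,-0.5,0],[0,0,-0.9,0],[0,0,-1.3,0],[0,0,-1.6,0],[0,0,-1.8,0],[0,0,-1.95,0],[0,0,-1.95,0],[0,0,-1.95,0]]'
python3 -m inch '[[0,0,-0.05,0],[0,0,-0.1,0],[0,0,-0.1,0],[0,0,-0.1,0],[0,0,-0.1,0],[0,0,-0.1,0],[0,0,-0.1,0],[0,0,-0.1,0]]'
```

```text
time: 46.9
ee_pos: [0.4421, 0.2438, 0.127]
tcp_rot: [179.9, -0.1, 83.3]
wrist_force: [-0.6, 0.6, -1.0]
opening: 0.0598
grasp_force: 64.9
time: 47.9
ee_pos: [0.4416, 0.2436, 0.1063]
tcp_rot: [180.0, -0.0, 83.3]
wrist_force: [0.1, -0.7, -0.6]
opening: 0.0601
grasp_force: 65.0
time: 48.9
ee_pos: [0.4416, 0.2436, 0.1061]
tcp_rot: [180.0, -0.0, 83.3]
wrist_force: [-2.8, -1.5, 6.7]
opening: 0.0599
grasp_force: 65.7
```

Contact at the expected height. I'll release and check.

```bash
python3 -m inch '[[0,0,0,0],[0,0,0,0],[0,0,0,0],[0,0,2,0],[0,0,6,0],[0,0,9,0],[0,-4,9,0],[0,-9,9,0]]' 8.5
python3 -m inch '[[0,0,0,0],[0,0,0,0],[0,0,0,0],[0,0,0,0],[0,0,0,0],[0,0,0,0],[0,0,0,0],[0,0,0,0]]'
python3 - <<'E'
from h import *
c=go("w17"); blue(c,.118,150); scan(c,["axis","crank"]); blue(cam("top")); s=cam("scene"); blue(s)
a=s["img"][110:230,300:480,::-1]; b=cv2.resize(a,None,fx=2.5,fy=2.5); w=c["img"][:300,200:520,::-1]
h=max(b.shape[0],w.shape[0]); P=np.zeros((h,b.shape[1]+w.shape[1],3),np.uint8); P[:b.shape[0],:b.shape[1]]=b; P[:w.shape[0],b.shape[1]:]=w
cv2.imwrite("pics/w17c.png",P)
E
```

```text
time: 49.9
ee_pos: [0.4416, 0.1532, 0.1954]
tcp_rot: [180.0, -0.0, 83.5]
wrist_force: [0.9, 0.0, 0.3]
opening: 0.0849
grasp_force: 0.0
time: 50.9
ee_pos: [0.4416, 0.1536, 0.1953]
tcp_rot: [180.0, -0.0, 83.3]
wrist_force: [-1.0, -0.1, -0.0]
opening: 0.085
grasp_force: 0.0
ee [0.4416 0.1535 0.1953]
blue [300.5  82.5] [0.4374 0.2484 0.032 ] diam 0.0912 area/circ 0.91
blue [300.5  82.5] [0.4413 0.2434 0.118 ] diam 0.0649 area/circ 0.91
axis [382.8  91.1] 0.88 [0.5113 0.2322 0.034 ]
crank [536.9  91. ] 0.69 [0.6107 0.2189 0.094 ]
blue [102.  197.5] [0.552  0.5133 0.032 ] diam 0.1526 area/circ 0.42
blue [383.1 152.7] [0.3947 0.2981 0.032 ] diam 0.0918 area/circ 0.67
blue [453.1 136.9] [0.4939 0.5558 0.032 ] diam 0.1525 area/circ 0.64
```

View pics/w17c.png

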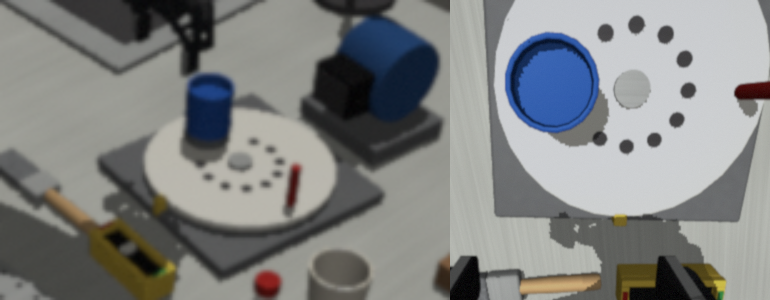

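All four covers stand straight on the seat, and none are left elsewhere. Now the crank. I'll cage the peg between the fingers, closing line along the tangent, and carry it 90° clockwise.

```bash
python3 -m inch '[[2,1,0,10],[4,2,0,20],[6.5,3,0,30],[9,4,0,40],[11.5,5,0,50],[14,6,0,60],[16.9,6.6,0,70],[16.9,6.6,0,80]]' 2.8 20
python3 -m inch '[[0,0,0,8.7],[0,0,0,8.7],[0,0,0,8.7],[0,0,0,8.7],[0,0,0,8.7],[0,0,0,8.7],[0,0,0,8.7],[0,0,0,8.7]]'
python3 - <<'E'
from h import *
c=go("w18"); scan(c,["axis","crank"])
h=cv2.cvtColor(c["img"],cv2.COLOR_RGB2HSV); m=cv2.inRange(h,(0,150,60),(6,255,255))|cv2.inRange(h,(174,150,60),(180,255,255))
for k in cv2.findContours(m,0,2)[0]:
    if cv2.contourArea(k)>30: print(cv2.boundingRect(k))
print(w2px(c,(.6105,.2195,.094)),w2px(c,(.6105,.2195,.034)))
E
```

```text
time: 52.15
ee_pos: [0.6119, 0.2198, 0.1938]
tcp_rot: [-179.9, -0.1, 163.7]
wrist_force: [-0.4, 0.2, -0.2]
opening: 0.0278
grasp_force: 0.0
time: 53.15
ee_pos: [0.6106, 0.2196, 0.1953]
tcp_rot: [180.0, 0.0, 172.0]
wrist_force: [0.3, -0.4, 0.0]
opening: 0.0279
grasp_force: 0.0
ee [0.6105 0.2196 0.1953]
blue [599.  66.] [0.5391 0.4848 0.032 ] diam 0.1387 area/circ 0.16
blue [319.    0.5] [0.4533 0.2426 0.032 ] diam 0.0509 area/circ 0.28
axis [321.   71.5] 0.66 [0.509  0.2366 0.034 ]
crank [317.3 196.1] 0.97 [0.606  0.2196 0.094 ]
(312, 176, 15, 30)
(61, 82, 21, 6)
[317.89572965 201.29402186] [317.81502097 182.5356821 ]
```

View pics/w18.png

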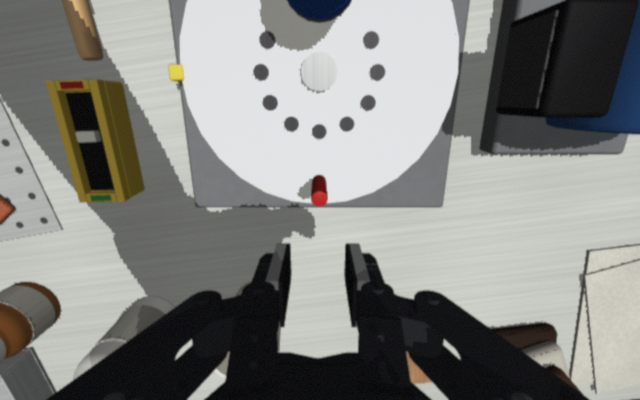

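The peg top at (319,198) sits on the finger centre line, about 2 mm inward. I'll go down around it and carry it round.

```bash
python3 -m inch '[[-0.15,0,-3,0],[-0.15,0,-6,0],[-0.15,0,-9,0],[-0.15,0,-11,0],[-0.15,0,-12.6,0],[-0.15,0,-12.6,0],[-0.15,0,-12.6,0],[-0.15,0,-12.6,0]]' 2.8 20
python3 -m inch '[[0,0,0,0],[0,0,0,0],[0,0,0,0],[0,0,0,0],[0,0,0,0],[0,0,0,0],[0,0,0,0],[0,0,0,0]]' 2.2 20
```

```text
time: 54.3
ee_pos: [0.6096, 0.2197, 0.0704]
tcp_rot: [180.0, 0.1, 172.0]
wrist_force: [0.6, 0.2, -0.1]
opening: 0.028
grasp_force: 0.0
time: 55.3
ee_pos: [0.609, 0.2196, 0.0693]
tcp_rot: [-180.0, -0.0, 172.0]
wrist_force: [-0.5, 0.2, -0.4]
opening: 0.0218
grasp_force: 0.0
```

```bash
python3 -m inch '[[-0.16,-0.86,0,-5],[-0.4,-1.7,0,-10],[-0.71,-2.51,0,-15],[-1.08,-3.3,0,-20],[-1.53,-4.05,0,-25],[-2.04,-4.76,0,-30],[-2.61,-5.42,0,-35],[-3.23,-6.03,0,-40]]'
python3 -m inch '[[-0.68,-0.55,0,-5],[-1.4,-1.04,0,-10],[-2.16,-1.47,0,-15],[-2.96,-1.83,0,-20],[-3.78,-2.11,0,-25],[-4.63,-2.33,0,-30],[-5.49,-2.47,0,-35],[-6.36,-2.54,0,-40]]'
python3 -m inch '[[-0.87,0.02,0,-5],[-1.74,0.1,0,-10],[-1.74,0.1,0,-10],[-1.74,0.1,0,-10],[-1.74,0.1,0,-10],[-1.74,0.1,0,-10],[-1.74,0.1,0,-10],[-1.74,0.1,0,-10]]'
python3 - <<'E'
from h import *
c=cam("top"); scan(c,["seat","crank","axis"]); blue(c,.118)
E
```

```text
time: 56.3
ee_pos: [0.5767, 0.1593, 0.0693]
tcp_rot: [180.0, -0.0, 131.9]
wrist_force: [0.6, 0.8, 0.6]
opening: 0.0221
grasp_force: 0.6
time: 57.3
ee_pos: [0.5129, 0.1338, 0.0694]
tcp_rot: [180.0, -0.0, 91.9]
wrist_force: [0.1, -1.2, -0.1]
opening: 0.0222
grasp_force: 0.0
time: 58.3
ee_pos: [0.4958, 0.1348, 0.0693]
tcp_rot: [-180.0, 0.0, 82.0]
wrist_force: [0.0, -1.0, -0.7]
opening: 0.022
grasp_force: 0.0
seat [351.3 185.6] 0.43 [ 0.5847 -0.1423  0.05  ]
crank [240.5 217.1] 0.81 [0.4977 0.1347 0.094 ]
blue [102.9 199.1] [0.5378 0.468  0.118 ] diam 0.1422 area/circ 0.57
```

```bash
python3 -m inch '[[-0.3,0,0,0],[-0.6,0.05,0,0],[-0.6,0.05,0,0],[-0.6,0.05,0,0],[0,0,0,0],[0,0,3,0],[0,0,7,0],[0,0,12,0]]'
python3 -m inch '[[0,-4,0,0],[0,-9,0,0],[0,-9,0,0],[0,-9,0,0],[0,-9,0,0],[0,-9,0,0],[0,-9,0,0],[0,-9,0,0]]'
python3 - <<'E'
from h import *
c=cam("wrist"); scan(c,["seat","crank","axis"]); blue(c,.118)
s=cam("scene")
a=s["img"][100:240,300:500,::-1]; b=cv2.resize(a,None,fx=2,fy=2); w=c["img"][:,:,::-1][:320,140:520]
h=max(b.shape[0],w.shape[0]); P=np.zeros((h,b.shape[1]+w.shape[1],3),np.uint8); P[:b.shape[0],:b.shape[1]]=b; P[:w.shape[0],b.shape[1]:]=w
cv2.imwrite("pics/w19c.png",P)
E
```

```text
time: 59.5
ee_pos: [0.4952, 0.1348, 0.1898]
tcp_rot: [-179.9, 0.0, 82.0]
wrist_force: [0.2, -0.1, 0.8]
opening: 0.022
grasp_force: 0.0
time: 60.5
ee_pos: [0.4957, 0.0451, 0.1892]
tcp_rot: [-180.0, 0.0, 82.1]
wrist_force: [-0.6, -0.8, 0.2]
opening: 0.022
grasp_force: 0.0
crank [299.8  84.1] 0.96 [0.496 0.135 0.094]
```

View pics/w19c.png

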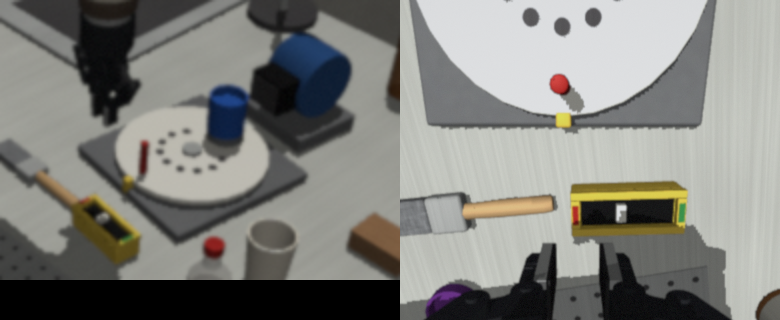

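The stack stands in front of the nozzle and the crank is at the quarter-turn position, about -98° around the axis. I've gone past the 14-picture allowance, so the rest of the checks are numbers only. Now the switch goes on.

```bash
python3 -m inch '[[2,-1.7,-2,0.5],[3.94,-3.4,-5,1.3],[3.94,-3.4,-9,1.3],[3.94,-3.4,-10.9,1.3],[3.94,-3.4,-10.9,1.3],[3.94,-3.4,-10.9,1.3],[3.94,-3.4,-10.9,1.3],[3.94,-3.4,-10.9,1.3]]' 2.5 20
python3 - <<'E'
from h import *
c=cam("wrist"); print(bot.get_obs()["ee_pos"]); scan(c,["nub","slot"])
h=cv2.cvtColor(c["img"],cv2.COLOR_RGB2HSV); a=h[195:265,240:400]; m=((a[:,:,1]<60)&(a[:,:,2]>120)).astype(np.uint8)
n,l,st,ce=cv2.connectedComponentsWithStats(m)
for i in range(1,n):
    if st[i,4]>40: print(st[i]+[240,195,0,0,0],px2w(c,ce[i]+[240,195],.04).round(4))
E
```

```text
time: 61.75
ee_pos: [0.5356, 0.011, 0.0813]
tcp_rot: [179.9, -0.0, 83.3]
wrist_force: [-0.3, -0.3, 0.6]
opening: 0.0248
grasp_force: 0.0
[0.53547038 0.01095838 0.08102936]
nub [317.1 233.9] 0.72 [0.5355 0.0091 0.04  ]
slot [324.4 225.5] 0.72 [0.5404 0.0105 0.031 ]
[308 217  16  27 399] [0.5351 0.0119 0.04  ]
```

```bash
python3 -m inch '[[0,0,-1,0],[0,0,-2,0],[0,0,-2.8,0],[0,0,-3.4,0],[0,0,-3.8,0],[0,0,-3.8,0],[0,0,-3.8,0],[0,0,-3.8,0]]' 2.5 20
python3 -m inch '[[0,0,0,0],[0,0,0,0],[0.2,-0.02,0,0],[0.4,-0.05,0,0],[0.8,-0.1,0,0],[1.2,-0.14,0,0],[1.6,-0.19,0,0],[1.6,-0.19,0,0]]' 1.5 20
python3 -m inch '[[0.2,-0.02,0,0],[0.4,-0.05,0,0],[0.5,-0.06,0,0],[0.5,-0.06,0,0],[0.5,-0.06,0,0],[0.5,-0.06,0,0],[0.5,-0.06,0,0],[0.5,-0.06,0,0]]'
python3 -m inch '[[-0.3,0.03,0,0],[-0.3,0.03,2,0],[-0.3,0.03,4,0],[-0.3,0.03,8,0],[-3,-2,12,0],[-7,-4,14,0],[-7,-4,14,0],[-7,-4,14,0]]'
python3 - <<'E'
from h import *
c=cam("wrist"); print(bot.get_obs()["ee_pos"]); scan(c,["nub","slot","crank"]); switch(c); t=cam("top"); scan(t,list(Z)); blue(t,.118,20); s=cam("scene"); blue(s,.1)
print(w2px(s,(.52,.3035,.085)), w2px(t,(.52,.3035,.118)))
h=cv2.cvtColor(t["img"],cv2.COLOR_RGB2HSV); u,v=w2px(t,(.52,.3035,.118)).astype(int); print(h[v-12:v+13:6,u-12:u+13:6,0])
E
```

```text
time: 62.9
ee_pos: [0.5354, 0.0109, 0.0426]
tcp_rot: [180.0, -0.0, 83.3]
wrist_force: [0.3, 1.0, -0.8]
opening: 0.0242
grasp_force: 0.0
time: 63.9
ee_pos: [0.5511, 0.009, 0.0421]
tcp_rot: [-179.9, -0.0, 83.3]
wrist_force: [-2.5, 1.7, 2.4]
opening: 0.015
grasp_force: 1.7
time: 64.9
ee_pos: [0.5519, 0.0089, 0.0419]
tcp_rot: [-179.5, -0.0, 83.4]
wrist_force: [-24.8, 4.1, 14.6]
opening: 0.015
grasp_force: 12.5
time: 65.9
ee_pos: [0.4867, -0.0317, 0.1823]
tcp_rot: [179.9, 0.0, 83.3]
wrist_force: [0.3, 0.4, -0.6]
opening: 0.015
grasp_force: 0.0
[ 0.48663063 -0.0315389   0.18174202]
nub [382.7 139.1] 0.51 [0.5505 0.0061 0.04  ]
slot [371.  140.1] 0.9 [0.5414 0.0052 0.031 ]
box rect ((52.5, 51.0), (52.0, 105.0), 90.0) centre@.04 [0.5398 0.011  0.04  ]
corners [[0.4959, 0.0387], [0.5867, 0.0279], [0.5861, -0.018], [0.4906, -0.0067]]
white [ 57  42  12  21 233] [0.5487 0.0092 0.04  ]
slot [208.3 213.2] 0.56 [0.5123 0.2314 0.031 ]
slot [299.7 123.5] 0.5 [ 0.7548 -0.0054  0.031 ]
axis [205.5 212.5] 0.75 [0.5138 0.238  0.034 ]
seat [178.6 209. ] 0.97 [0.5211 0.3037 0.05  ]
sherd [350.3 185. ] 0.67 [ 0.5934 -0.1423  0.002 ]
flask [300.9 122.2] 0.72 [ 0.7674 -0.0067  0.    ]
jar [359.4 135.6] 0.72 [ 0.7305 -0.1673  0.    ]
beaker [252.  129.5] 0.65 [0.7463 0.1274 0.    ]
scraper [374.9 286.6] 0.86 [ 0.3236 -0.2071  0.    ]
blue [174.3 208.4] [0.5161 0.2921 0.118 ] diam 0.0768 area/circ 0.76
blue [101.5 197. ] [0.5429 0.4717 0.118 ] diam 0.1404 area/circ 0.58
blue [413.1 156. ] [0.5338 0.2837 0.1   ] diam 0.0854 area/circ 0.69
blue [454.  136.5] [0.5509 0.4701 0.1   ] diam 0.1411 area/circ 0.65
[413.42484913 155.55604385] [169.69469989 206.76700673]
[[ 15 120 125 130 125]
 [ 15 110 110 110 110]
 [ 20 110 110 110 110]
 [ 30 110 110 110 110]
 [  0 113 110 109 111]]
```

The switch nub is back at its starting "on" position after a firm stop contact. The seat and stack are at the drying stop and the bystanders haven't moved. I'm handing in the job.

```bash
python3 -c "
from workcell import bot
print(bot.job_done())"
```

```text
the job is handed in; nothing more can be done
None
```

The job is handed in: switch slid off, all four blue covers stacked on the seat, carousel turned a quarter turn clockwise to the nozzle, switch slid on again and the other things left alone; all of this was checked by camera at about 66 s, no verdict was returned, and I viewed 17 pictures, over the limit of 14.

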